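# Shake the savings tin out into the dish

### The arm

A 6-joint arm with a two-finger parallel gripper is mounted at the origin on a cart in front of the work surface, level with it; the furniture and walls round the work are solid. World frame = base frame: x ahead of the robot, y to its left, z up, the work surface at z = 0. Lengths are in mm, angles in rad, forces in N, time in s.
With the tool pointing down it reaches from about 325 to 900 mm from the base axis. Payload 6.1 kg.
Tool frame: the origin (TCP) lies midway between the tips of the shut fingers; the grasp point (between the pads) lies 19 mm behind it; z points along the fingers, x is the direction in which the jaws open and shut, and the axes are right-handed (so a half turn about z gives the same grasp; the last joint's range is limited). The gripper opens to 87 mm and grips with 3 to 60 N. Pads are 19 mm wide; open, the fingers measure 117 mm over their backs; the gripper's body (75 mm by 190 mm) begins 51 mm behind the grasp point.
Start: joints at [-1.349, 0.22, 1.526, -0, 1.395, -0.126], TCP at [213.012, -587.573, 194.738] pointing down, gripper open.
Joint ranges: [-2.98, 2.98], [-0.91, 2.08], [0.09, 2.57], [-1.24, 4.39], [0.2, 2.65], [-2.68, 2.68]. Speed limits (rad/s): [2.57, 2.57, 3.01, 3.14, 3.14, 3.14].

### API

Orientations are given as a rotation vector (axis times angle).
In Python, from station import r gives the robot as it stands. Calls block until the motion is done:
- r.move_pose(position, orientation): joint-space move of the TCP to a pose.
- r.move_linear(position, frame=None, vel=150, until_force=None): straight line of the TCP; frame=None keeps the orientation; vel is the mean speed in mm/s. With until_force (N) it stops when the force on the tool has changed by that much, and returns True; else False.
- r.move_joints(angles): joint-space move.
- r.set_gripper(opening, grasp_force=None): finger opening in mm; grasp_force is the grip in N (None keeps the last); returns when the fingers have stopped.
- r.wait(seconds).
- r.solve_ik(position, orientation): joint angles nearest the present ones, or None.
- r.snapshot(name): name is "scene" or "top" or "wrist"; returns the picture (384x512x3 uint8, red, green, blue); there is no depth.
- r.get_calibration(name): a dict with "camera_matrix" (3x3 intrinsics, pixels), "distortion" ([k1, k2, p1, p2, k3] as OpenCV has them; the pictures are not rectified), "rvec" (rotation vector, rad) and "tvec" (3), from world to camera coordinates, as OpenCV has them. Camera axes: x right, y down, z forward; pixel columns grow to the right and rows downward; lengths in mm; the calibration is good to about 2 mm. A picture is of the moment at which its call begins: read the wrist's pose just before it. get_calibration takes no time and is no camera call; for the wrist camera it gives the pose at the moment of the call.
A pose or a line that the arm cannot do raises r.IKError and nothing moves.
- r.hand_in(): hands the job in, once; it reports no verdict.
Readings, each from a call of its own:
- r.read_time(): time.
- r.read_q(): joint angles.
- r.read_dq(): joint speeds.
- r.read_tau(): joint torques, N m.
- r.read_tool_pos(): TCP position.
- r.read_orientation(): TCP orientation.
- r.read_ft_force(): force on the tool from outside, world axes, zero at the start.
- r.read_ft_torque(): the same for the moment, N m.
- r.read_opening(): finger opening in mm.
Only numpy, scipy, OpenCV 4.12 (cv2) and the standard library are available. Lean on these libraries where they do the work, as an engineer would, in place of code of your own. Each camera call takes 0.05 s, during which the arm holds its last target.

### The job

There is one coin left in the green savings tin. Take the tin off its sloping wooden stand, tip it slot end down over the white dish and shake it until the coin has dropped through the slot and lies in the dish, then lay the tin back on the stand as it was, slot end up and its other end home against the backstop. Leave the dish and the other things on the worktop where they are.

Things in the scene. Friction and masses are not known exactly. Their poses are not given: they have to be found in the camera images.
- tin: flat green savings tin with brass ends, 100 x 60 x 34 mm (x, y, z), 0.15 to 0.3 kg, rigid; walls 4 mm, so 92 x 52 x 26 mm inside. Origin: centre of its underside. x runs along its length, AWAY from the slot (slot in the end face x = -50 mm); z points out of the labelled upper face. Starts home on the stand, slot end raised. Grip it across its 60 mm width, fingers square to the upper face.
- tin_slot (a point): centre of the slot's mouth, in the end face, 7.5 mm above the tin's underside. Slot 27 mm wide (tin's y), 7 mm high, lower edge level with the inner floor. With the slot end tipped 45 degrees or more below level, label side still on top, the coin slides along the floor to the slot end but tends to catch beside the slot; shake the tin a centimetre or two to and fro, across its width and along it, until the coin lines up and drops through.
- stand: fixed beech stand for the tin, 112 x 52 mm on the worktop, 52 mm high at its raised front. Origin: on the worktop, under its middle. x axis level, pointing from the raised front (towards the robot) to the low rear end with the backstop, within 0.3 rad of the world x axis.
- board: the stand's sloping board, fixed, 52 mm wide, 0.26 rad (15 degrees) down to the rear, no side walls. Origin: on its top face, where the tin's origin lies when the tin is home; the tin's axes are then parallel to the board's. x runs down the slope to the backstop, whose face is at x = +50 mm and rises 24 mm above the board; z is square to the board; front edge at x = -46 mm.
- dish: round white dish, loose, 0.35 kg, 150 mm across the rim, 42 mm high, wall 5 mm, its floor about 6 mm above the worktop. Origin: centre of its underside, on the worktop.
- coin: copper coin with a brass centre, 24 mm across, 4 mm thick, 15 g; origin at the centre of one flat face. Loose inside the tin at the start, out of sight.
- lemon: lemon, bystander, 72 mm long, 58 mm high; origin at its underside
- mug: white enamel mug with blue rim, bystander, 82 mm across, 80 mm high; origin at its underside
- garlic: garlic bulb, bystander, 52 mm high; origin at its underside
Things that resemble listed ones, but are neither listed nor needed, are in the scene too. What is shaped like the tin but orange, purple or turquoise is not meant.

How it is judged:
By the outcome, as a careful person would: the job done as asked, in the order asked, and still so for the second after the job is handed in, with the robot touching nothing.
It also fails if it takes over 48 s, if anything falls off the work surface, if the arm or the gripper's body presses on something with over 40 N, if the wrist force passes 120 N, or if a joint passes its speed limit or range.

## Working session

There is one attempt and no reset: what is moved stays moved. The work goes in short steps, each a Python script; the robot and the scene stay as the last script left them, time stands still between calls to the robot, and variables do not carry over. Pictures are saved under pics/ and viewed, and the job is handed in when it is done.

```bash
ls; mkdir -p pics; python3 - <<'E'
from station import r
import cv2
for n in ("scene","top","wrist"):
    c=r.get_calibration(n); print(n,c)
    im=r.snapshot(n); cv2.imwrite(f"pics/{n}0.png",im[:,:,::-1])
print(r.read_time())
E
```

```text
pics
scene {'camera_matrix': array([[483.17389951,   0.        , 252.93073146],
       [  0.        , 483.17389951, 195.18240538],
       [  0.        ,   0.        ,   1.        ]]), 'distortion': array([0.03955033, 0.        , 0.        , 0.        , 0.        ]), 'rvec': array([ 0.99881409, -2.24374773,  1.26090755]), 'tvec': array([413.30177108, 237.14044444, 964.45104422])}
top {'camera_matrix': array([[408.50002511,   0.        , 250.78407648],
       [  0.        , 408.50002511, 192.97613095],
       [  0.        ,   0.        ,   1.        ]]), 'distortion': array([-0.11763788,  0.        ,  0.        ,  0.        ,  0.        ]), 'rvec': array([ 2.18045745, -2.15332242,  0.06442893]), 'tvec': array([  88.65754412,  538.08838659, 1050.56224087])}
wrist {'camera_matrix': array([[276.26637394,   0.        , 257.60757597],
       [  0.        , 276.26637394, 186.23348016],
       [  0.        ,   0.        ,   1.        ]]), 'distortion': array([-0.0652082,  0.       ,  0.       ,  0.       ,  0.       ]), 'rvec': array([-2.39345825,  1.67915855,  0.21956718]), 'tvec': array([-623.87214582,  -30.01149022,  390.63847758])}
0.15
```

View pics/scene0.png

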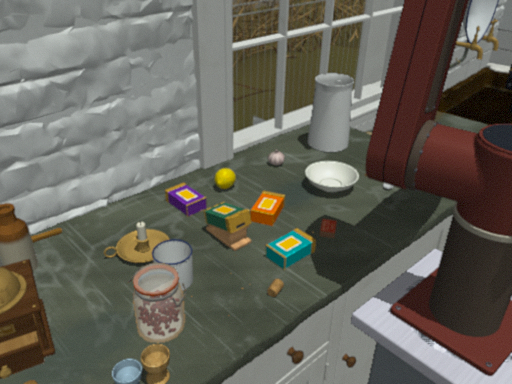

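View pics/top0.png

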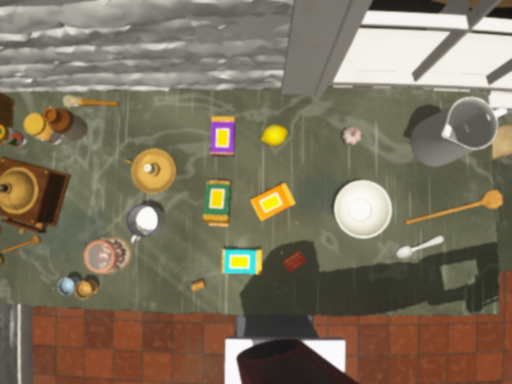

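View pics/wrist0.png

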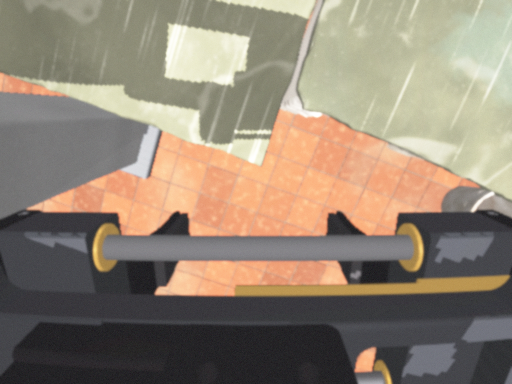

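Candidates by shape in the top view are green (217,200), orange (272,201), purple (222,135) and turquoise (241,261). Only the green one sits on the wooden stand and has the right colour. The white dish is at (363,208). I'll measure them and take an enlarged crop.

```bash
cat > h.py <<'E'
import numpy as np, cv2
from scipy.spatial.transform import Rotation as R
def ray(c,uv):
    p=cv2.undistortPoints(np.array(uv,float).reshape(-1,1,2),c['camera_matrix'],c['distortion']).reshape(-1,2)
    Rm=cv2.Rodrigues(np.array(c['rvec'],float))[0]; o=-Rm.T@np.array(c['tvec'])
    d=np.c_[p,np.ones(len(p))]@Rm
    return o,d/np.linalg.norm(d,axis=1)[:,None]
def onz(c,uv,z):
    o,d=ray(c,uv); z=np.asarray(z,float)
    return o+d*((z-o[2])/d[:,2])[:,None]
def tri(obs):
    A=np.zeros((3,3));b=np.zeros(3)
    for c,uv in obs:
        o,d=ray(c,[uv]); P=np.eye(3)-np.outer(d[0],d[0]); A+=P;b+=P@o
    return np.linalg.solve(A,b)
E
python3 - <<'E'
from station import r
from h import *
ct=r.get_calibration("top"); cs=r.get_calibration("scene")
t=cv2.imread("pics/top0.png"); s=cv2.imread("pics/scene0.png")
a=cv2.resize(t[165:240,180:255],(0,0),fx=5,fy=5,interpolation=cv2.INTER_CUBIC)
b=cv2.resize(s[190:255,195:260],(0,0),fx=5.77,fy=5.77,interpolation=cv2.INTER_CUBIC)
cv2.imwrite("pics/crop.png",np.hstack([a,b]))
# dish rim
for nm,im,c,x0,y0,x1,y1 in(("top",t,ct,325,170,400,245),("scene",s,cs,295,155,365,205)):
    hsv=cv2.cvtColor(im,cv2.COLOR_BGR2HSV); m=((hsv[...,2]>150)&(hsv[...,1]<60)).astype(np.uint8)
    k=np.zeros_like(m);k[y0:y1,x0:x1]=m[y0:y1,x0:x1]
    cn=max(cv2.findContours(k,0,2)[0],key=cv2.contourArea)
    print(nm,cv2.boundingRect(cn))
    if nm=="top":
        P=onz(c,cn.reshape(-1,2),42); print(cv2.minEnclosingCircle(P[:,:2].astype(np.float32)))
print(onz(ct,[[217,201],[351,135],[275,134],[147,219],[272,201],[294,261],[470,120]],40))
print(onz(ct,[[0,0]],0), ray(ct,[[0,0]])[0])
hsv=cv2.cvtColor(t,cv2.COLOR_BGR2HSV)
m=cv2.inRange(hsv[165:240,180:255],(20,130,150),(40,255,255)); ys,xs=np.nonzero(m)
print(hsv[200,216],len(xs))
E
```

```text
top (334, 180, 59, 59)
((497.9112243652344, -195.26345825195312), 77.0585708618164)
scene (305, 161, 54, 26)
[[ 513.68256008  182.30237988   40.        ]
 [ 691.65109986 -166.65400857   40.        ]
 [ 691.65244951   33.49700506   40.        ]
 [ 464.21361828  365.27518881   40.        ]
 [ 515.4004761    39.88929208   40.        ]
 [ 362.17046749  -17.99253541   40.        ]
 [ 740.56637064 -495.70302994   40.        ]]
[[1134.03914843  886.74008477    0.        ]] [ 447.25253456   68.7347202  1093.76460101]
[ 26 255 251] 352
```

View pics/crop.png

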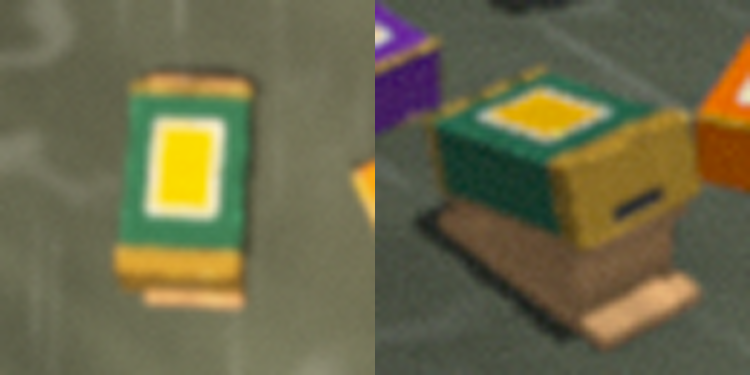

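The crop confirms it: the green tin is on the beech stand, with the dark slot in its front brass end (scene about (233,225)). Next I'll take a wrist view from above it.

```bash
python3 - <<'E'
from station import r
from h import *
c=r.get_calibration("wrist"); T=R.from_rotvec(r.read_orientation()); p=np.array(r.read_tool_pos())
Rm=cv2.Rodrigues(c['rvec'])[0]; o=-Rm.T@c['tvec']
print("cam in tcp",T.inv().apply(o-p)); print(T.as_matrix().round(3)); print("cam z in tcp",T.inv().apply(Rm[2]))
# looking down pose: tool x=-y? candidates
for tx in ([0,1,0],[0,-1,0]):
    z=np.array([0,0,-1.]);x=np.array(tx,float);y=np.cross(z,x)
    o_=R.from_matrix(np.c_[x,y,z]).as_rotvec()
    print(tx,r.solve_ik([440,182,230],o_), y)
E
```

```text
cam in tcp [-1.27269039e-01 -6.99622376e+01 -1.90523667e+02]
[[ 0.341 -0.94  -0.   ]
 [-0.94  -0.341  0.001]
 [-0.001 -0.    -1.   ]]
cam z in tcp [-2.49227185e-04  2.54910548e-01  9.66964607e-01]
[0, 1, 0] [ 2.26375150e-01 -1.66185882e-01  1.85508077e+00 -4.44089210e-16
  1.45269776e+00 -1.34442118e+00] [ 1. -0.  0.]
[0, -1, 0] [ 2.26375150e-01 -1.66185882e-01  1.85508077e+00 -4.44089210e-16
  1.45269776e+00  1.79717148e+00] [-1. -0. -0.]
```

```bash
python3 - <<'E'
from station import r
from h import *
z=np.array([0,0,-1.]);x=np.array([0,1.,0]);y=np.cross(z,x)
o=R.from_matrix(np.c_[x,y,z]).as_rotvec()
r.move_pose([443,182,190],o)
c=r.get_calibration("wrist"); im=r.snapshot("wrist"); np.save("wc.npy",c,allow_pickle=True)
cv2.imwrite("pics/wrist1.png",im[:,:,::-1]); print(r.read_time(),r.read_q())
t=r.snapshot("top"); cv2.imwrite("pics/top1.png",t[:,:,::-1])
E
```

```text
3.025 [ 2.23750784e-01 -1.32319723e-01  1.90022068e+00 -1.28101202e-04
  1.37366166e+00 -1.34574625e+00]
```

View pics/wrist1.png

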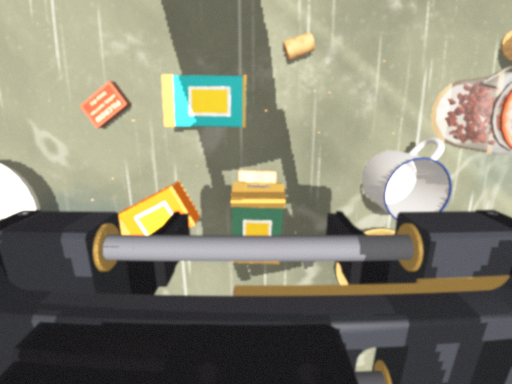

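The picture's top points towards the robot. The tin's front end is at (258,190), partly hidden by the gripper, so I'll move forward.

```bash
python3 - <<'E'
from station import r
from h import *
r.move_linear([548,182,190],vel=250)
c=r.get_calibration("wrist"); im=r.snapshot("wrist"); np.save("wc.npy",c,allow_pickle=True)
cv2.imwrite("pics/wrist2.png",im[:,:,::-1]); print(r.read_time())
cv2.imwrite("pics/wrist2c.png",cv2.resize(im[50:230,180:340,::-1],(0,0),fx=3.3,fy=3.3,interpolation=cv2.INTER_CUBIC))
E
```

```text
3.6917
```

View pics/wrist2.png

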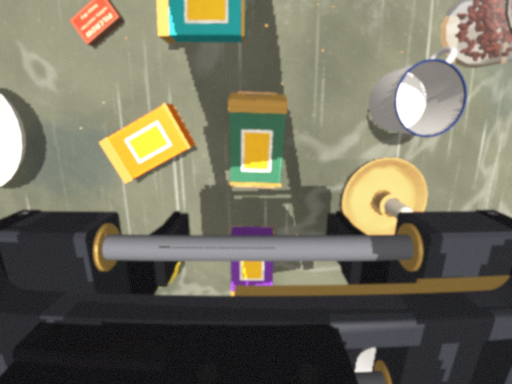

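View pics/wrist2c.png

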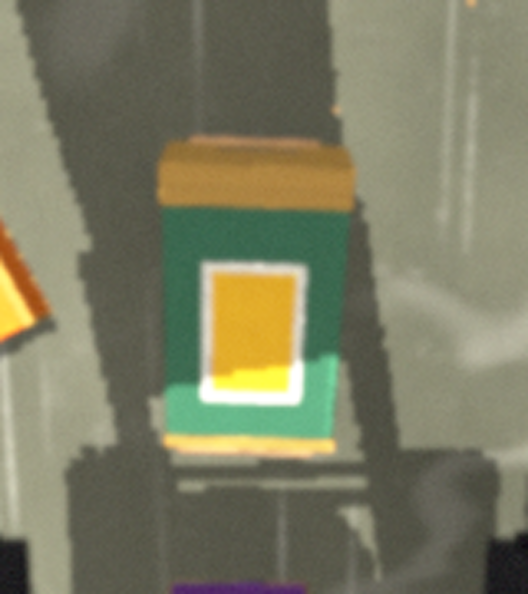

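The green tin is clear. Its green/brass band corners on the upper face are at about wrist px (229,113), (286,114), (281,182) and (230,182). I'll fit its pose from these points, with the 15° tilt known.

```bash
cat > fit.py <<'E'
from h import *
from scipy.optimize import least_squares
c=np.load("wc.npy",allow_pickle=True).item()
im=cv2.imread("pics/wrist2.png"); hsv=cv2.cvtColor(im,cv2.COLOR_BGR2HSV)
m=cv2.inRange(hsv,(60,60,20),(90,255,255)); m[:80]=0;m[200:]=0;m[:,:200]=0;m[:,310:]=0
cn=max(cv2.findContours(m,0,2)[0],key=cv2.contourArea).reshape(-1,2)
hull=cv2.convexHull(cn); q=cv2.approxPolyDP(hull,6,True).reshape(-1,2); print(q, cv2.boundingRect(cn))
# refine sides with line fits
import itertools
q=np.array(sorted(q.tolist(),key=lambda p:p[1])); 
crop=np.array([[162,207],[351,210],[334,437],[166,437]],float)/3.3
crop+=np.array([180,50])-0.35
lab=np.array([[203,263],[307,266],[302,404],[200,402]],float)/3.3+np.array([180,50])-0.35
def model(p,sx,sy):
    x,y,z,yaw,a=p[:5]
    Rb=R.from_euler('ZY',[yaw,.26]).as_matrix()
    # image left = +? determined: image up=-x, image right=+y
    loc=np.array([[-sx,-sy,34],[-sx,sy,34],[sx,sy,34],[sx,-sy,34]])
    P=loc@Rb.T+[x,y,z]
    return cv2.projectPoints(P,np.array(c['rvec']),np.array(c['tvec']),c['camera_matrix'],c['distortion'])[0].reshape(-1,2)
def res(p,free=True):
    return np.r_[(model(p,p[4],30)-crop).ravel(),(model(p,p[5],p[6])-lab).ravel(),(p[2]-40)/2.]
s=least_squares(res,[510,182,40,0,44,20,15]); print(s.x.round(3),res(s.x).round(2))
print(onz(c,crop,[81,81,62,62]))
E
python3 fit.py
```

```text
[[229 114]
 [285 115]
 [280 181]
 [231 179]] (229, 113, 57, 69)
[ 5.09821e+02  1.80688e+02  4.00100e+01 -2.50000e-02  4.14570e+01
  2.49760e+01  1.73380e+01] [-0.35  0.61 -0.1   1.1   0.01  1.68  0.37  0.51 -0.54 -0.82  0.33 -0.95
 -0.3  -1.01  0.65 -1.1   0.01]
[[477.11740301 151.61429359  81.        ]
 [478.14607682 211.80982005  81.        ]
 [557.37068647 209.40062198  62.        ]
 [557.2728256  149.01418689  62.        ]]
```

```bash
python3 - <<'E'
from station import r
from h import *
ct=r.get_calibration("top");cs=r.get_calibration("scene")
u=np.array([[121,247],[241,250],[250,97],[131,97]],float)/5+[180,165]-np.array([.4,.4])
print(onz(ct,u,[83,83,62,62]), )
Rb=R.from_euler('ZY',[-.025,.26]).as_matrix(); o=np.array([509.8,180.7,40])
P=np.array([[-41.5,30,34],[-41.5,-30,34],[41.5,-30,34],[41.5,30,34]])@Rb.T+o; print(P)
# scene: front face corners & slot prediction vs picture
Q=np.array([[-50,30,0],[-50,-30,0],[-50,0,7.5],[-50,-30,34],[-50,30,34]])@Rb.T+o
print(cv2.projectPoints(Q,cs['rvec'],cs['tvec'],cs['camera_matrix'],cs['distortion'])[0].reshape(-1,2).round(1))
E
```

```text
[[478.20293225 209.95840427  83.        ]
 [477.54109037 150.14569736  83.        ]
 [556.01565517 148.65076734  62.        ]
 [555.37224721 209.50448034  62.        ]]
[[479.19527743 211.47465495  83.52610216]
 [477.69543367 151.49340397  83.52610216]
 [557.88073742 149.48835364  62.18841635]
 [559.38058118 209.46960462  62.18841635]]
[[229.  231.1]
 [249.  221.4]
 [238.6 223.3]
 [246.7 208.2]
 [226.5 217.5]]
```

```bash
cat >> h.py <<'E'
O=np.array([509.,180.,40.]); YAW=-.02; DISH=np.array([498.,-195.])
D=np.array([0,0,3.])  # tcp in tin frame
M=np.diag([1.,1,1]); M=np.array([[0,1,0],[1,0,0],[0,0,-1]],float).T  # tool x=tin y, tool y=tin x, tool z=-tin z
def tcp(o,Rt,d=D):
    return np.asarray(o)+Rt@d, R.from_matrix(Rt@M).as_rotvec()
def Rt(yaw,pitch): return R.from_euler('ZY',[yaw,pitch]).as_matrix()
RB=Rt(YAW,.26)
def slot_at(p,Rm): return np.asarray(p)-Rm@np.array([-50,0,7.5])
E
python3 - <<'E'
from station import r
from h import *
for off in(60,0): print(r.solve_ik(*tcp(O+RB@[0,0,off],RB)))
for psi in(-.37,-.2,0):
  f=np.array([np.cos(psi),np.sin(psi)])
  for th in(-.26,.4,.9,1.05):
    Rm=Rt(psi,-th); s=np.r_[DISH+15*f,68 if th>.5 else 110]
    q=r.solve_ik(*tcp(slot_at(s,Rm),Rm)); print(psi,th,tcp(slot_at(s,Rm),Rm)[0].round(),None if q is None else np.round(q,2))
E
```

```text
[ 0.15696867  0.35832884  1.5637474   0.04547907  1.47573007 -1.40397815]
[ 0.16130952  0.39466738  1.63622431  0.04735499  1.36684682 -1.4050525 ]
-0.37 -0.26 [ 556. -217.   93.] [-0.49  0.47  1.43 -0.03  1.5  -1.68]
-0.37 0.4 [ 557. -218.  125.] [-0.55 -0.1   2.06  0.1   0.79 -1.8 ]
-0.37 0.9 [ 544. -213.  104.] None
-0.37 1.05 [ 539. -211.  109.] None
-0.2 -0.26 [ 559. -207.   93.] [-0.45  0.47  1.44 -0.06  1.49 -1.81]
-0.2 0.4 [ 560. -207.  125.] [-0.58 -0.1   2.05  0.2   0.82 -2.06]
-0.2 0.9 [ 547. -205.  104.] None
-0.2 1.05 [ 541. -204.  109.] None
0 -0.26 [ 560. -195.   93.] [-0.4   0.45  1.46 -0.1   1.47 -1.95]
0 0.4 [ 561. -195.  125.] [-0.61 -0.08  2.04  0.3   0.87 -2.34]
0 0.9 [ 548. -195.  104.] None
0 1.05 [ 542. -195.  109.] [-0.99 -0.16  2.52  1.54  0.81  2.53]
```

```bash
python3 - <<'E'
from station import r
from h import *
for flip in(0,1):
 F=np.diag([-1.,-1,1]) if flip else np.eye(3)
 for psi in np.arange(-3.14,3.14,.26):
  f=np.array([np.cos(psi),np.sin(psi)])
  for z in(68,):
   row=[]
   for th in(.82,.95,1.08):
    Rm=Rt(psi,-th); s=np.r_[DISH+15*f,z]
    o=slot_at(s,Rm); q=r.solve_ik(o+Rm@D,R.from_matrix(Rm@M@F).as_rotvec())
    row.append(None if q is None else np.round(q,2).tolist())
   print(flip,round(psi,2),*row)
E
```

```text
0 -3.14 [-0.37, 0.69, 1.31, -0.29, 1.91, 1.21] [-0.35, 0.8, 1.2, -0.32, 2.04, 1.21] [-0.34, 0.92, 1.09, -0.37, 2.16, 1.19]
0 -2.88 [-0.3, 0.65, 1.37, -0.42, 1.83, 1.05] [-0.28, 0.75, 1.27, -0.47, 1.95, 1.05] [-0.26, 0.86, 1.18, -0.52, 2.06, 1.05]
0 -2.62 [-0.24, 0.58, 1.47, -0.53, 1.73, 0.9] [-0.2, 0.69, 1.38, -0.59, 1.83, 0.92] [-0.18, 0.79, 1.3, -0.65, 1.93, 0.93]
0 -2.36 [-0.18, 0.51, 1.58, -0.64, 1.59, 0.78] [-0.14, 0.6, 1.52, -0.71, 1.69, 0.82] [-0.11, 0.7, 1.45, -0.77, 1.78, 0.84]
0 -2.1 [-0.14, 0.41, 1.71, -0.75, 1.45, 0.66] [-0.09, 0.5, 1.67, -0.83, 1.53, 0.72] [-0.04, 0.59, 1.62, -0.9, 1.62, 0.78]
0 -1.84 [-0.11, 0.31, 1.85, -0.85, 1.28, 0.54] [-0.05, 0.39, 1.83, -0.95, 1.36, 0.65] [0.0, 0.47, 1.8, -1.03, 1.45, 0.73]
0 -1.58 [-0.11, 0.19, 2.0, -0.96, 1.1, 0.43] [-0.04, 0.26, 1.99, -1.08, 1.17, 0.57] [0.02, 0.35, 1.98, -1.18, 1.26, 0.7]
0 -1.32 [-0.14, 0.07, 2.14, -1.06, 0.89, 0.29] [-0.06, 0.12, 2.16, -1.23, 0.96, 0.5] None
0 -1.06 [-0.21, -0.06, 2.27, -1.13, 0.65, 0.12] None None
0 -0.8 [-0.34, -0.19, 2.38, -1.08, 0.38, -0.19] None [-0.24, -0.11, 2.5, 4.27, 0.55, 0.79]
0 -0
[... 3460 characters left out ...]
79, -1.05] [-0.78, 0.66, 1.42, 0.47, 1.89, -1.06] [-0.81, 0.76, 1.34, 0.52, 2.0, -1.07]
1 2.06 [-0.68, 0.63, 1.4, 0.3, 1.88, -1.2] [-0.7, 0.74, 1.3, 0.34, 1.99, -1.2] [-0.72, 0.84, 1.21, 0.38, 2.11, -1.19]
1 2.32 [-0.61, 0.68, 1.32, 0.17, 1.94, -1.36] [-0.62, 0.79, 1.22, 0.19, 2.07, -1.36] [-0.63, 0.9, 1.11, 0.21, 2.19, -1.35]
1 2.58 [-0.53, 0.71, 1.28, 0.02, 1.97, -1.54] [-0.53, 0.82, 1.16, 0.03, 2.1, -1.54] [-0.54, 0.94, 1.05, 0.03, 2.23, -1.54]
1 2.84 [-0.46, 0.71, 1.27, -0.12, 1.97, -1.73] [-0.45, 0.83, 1.15, -0.14, 2.1, -1.73] [-0.44, 0.95, 1.04, -0.16, 2.23, -1.74]
1 3.1 [-0.38, 0.69, 1.3, -0.26, 1.92, -1.9] [-0.37, 0.81, 1.19, -0.3, 2.05, -1.91] [-0.36, 0.92, 1.07, -0.34, 2.17, -1.92]
```

Facing straight ahead, the arm can't tip the tin. With the tin yawed to about -1.84 rad it can, so I'll use that. Grasping and lifting now.

```bash
python3 - <<'E'
from station import r
from h import *
r.move_pose(*tcp(O+RB@[0,0,60],RB))
print(r.move_linear(tcp(O,RB)[0],vel=120,until_force=12), r.read_time())
r.set_gripper(50,grasp_force=45)
print(r.read_opening(),r.read_tool_pos(),tcp(O,RB)[0],r.read_ft_force())
r.move_linear(tcp(O+RB@[-3,0,25],RB)[0],vel=100)
cv2.imwrite("pics/scene1.png",r.snapshot("scene")[:,:,::-1]);print(r.read_ft_force(),r.read_opening(),r.read_time())
E
```

```text
False 4.8
57.00490630192958 [509.98449454 180.09046702  43.06225871] [509.77108741 179.9845762   42.89916993] [-0.25001675  0.45451007  0.95128526]
[-0.48663429 -0.32022286 -2.89272399] 57.33926283266972 5.9167
```

View pics/scene1.png

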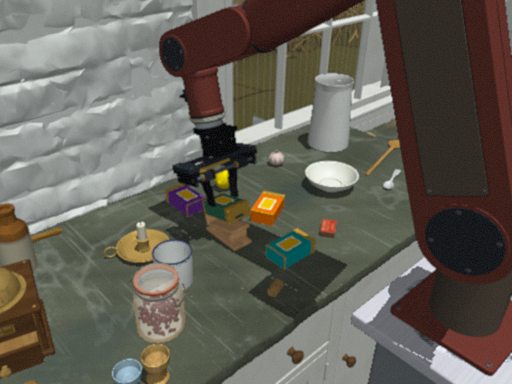

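The tin is held (opening 57 mm, about 3 N of weight) and off the board, at scene (230,205). Carrying it to the dish.

```bash
cat >> h.py <<'E'
PSI=-1.84; TH=.95
f=np.array([np.cos(PSI),np.sin(PSI)])
RT=Rt(PSI,-TH); S=np.r_[DISH+15*f,68.]
E
python3 - <<'E'
from station import r
from h import *
r.move_linear(tcp(O+RB@[-3,0,25]+[0,0,70],RB)[0],vel=250)
RP=Rt(PSI,.26)
r.move_pose(*tcp(slot_at(np.r_[DISH+15*f,120],RP),RP)); print(r.read_time(),np.round(r.read_q(),2))
p,o=tcp(slot_at(S,RT),RT)
r.move_linear(p,frame=o,vel=60); print(r.read_time(),np.round(r.read_q(),2),r.read_opening())
r.wait(.3)
cv2.imwrite("pics/scene2.png",r.snapshot("scene")[:,:,::-1]);cv2.imwrite("pics/top2.png",r.snapshot("top")[:,:,::-1])
E
```

```text
8.0 [-0.79  0.19  1.76  0.23  1.32 -0.59]
9.3583 [-0.05  0.39  1.83 -0.95  1.36  0.65] 57.364856254174214
```

```bash
python3 -c "
import cv2,numpy as np
a=cv2.imread('pics/scene2.png')[110:230,250:410];b=cv2.imread('pics/top2.png')[150:270,290:450]
cv2.imwrite('pics/c2.png',np.hstack([cv2.resize(x,(400,300),interpolation=2) for x in(a,b)]))"
```

```text
(no output)
```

View pics/c2.png

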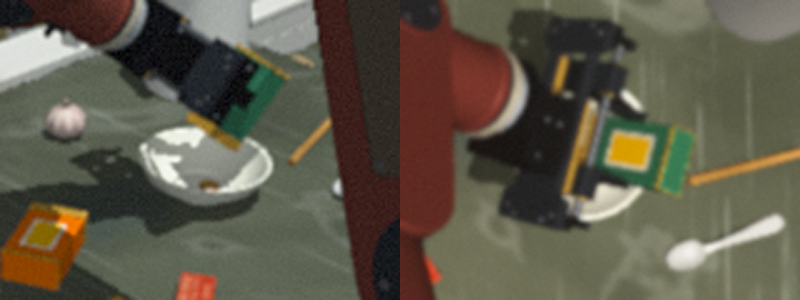

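There is a copper spot in the dish at scene px (334,184), so the coin may already be out. Enlarging to check.

```bash
python3 - <<'E'
from station import r
from h import *
s=r.snapshot("scene")[:,:,::-1]; cv2.imwrite("pics/scene3.png",s)
a=cv2.imread("pics/scene1.png")
cv2.imwrite("pics/c3.png",np.hstack([cv2.resize(x[155:200,300:362],(400,290),interpolation=2) for x in(a,s)]))
E
```

```text
(no output)
```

View pics/c3.png

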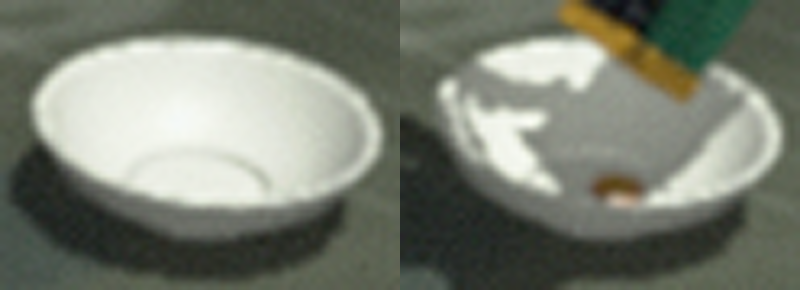

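The copper disc lies on the dish floor (crop (617,190)); it was not there before, so the coin dropped through on tipping and no shake is needed. I'll raise the tin level again and check from above.

```bash
python3 - <<'E'
from station import r
from h import *
RP=Rt(PSI,.26)
p,o=tcp(slot_at(np.r_[DISH+15*f,120],RP),RP)
r.move_linear(p,frame=o,vel=80)
A=O+RB@[-4,0,25]+[0,0,70]
r.move_pose(*tcp(A,RB)); print(r.read_time(),r.read_opening(),r.read_ft_force())
r.move_linear(tcp(O+RB@[-4,0,25],RB)[0],vel=200)
t=r.snapshot("top")[:,:,::-1];s=r.snapshot("scene")[:,:,::-1]
cv2.imwrite("pics/top4.png",t);cv2.imwrite("pics/scene4.png",s)
cv2.imwrite("pics/c4.png",np.hstack([cv2.resize(x,(390,390),interpolation=2) for x in(t[170:248,324:402],s[180:260,190:270])]))
E
```

```text
12.8167 57.19595354102354 [ 0.26755249  0.23922292 -1.64607478]
```

View pics/c4.png

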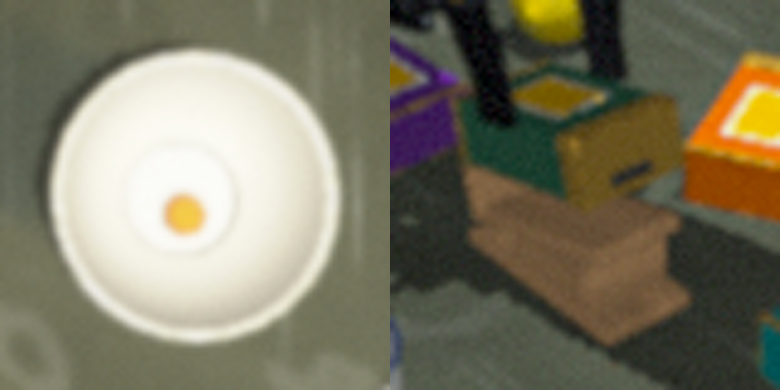

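The coin lies in the dish at top px (361,213). The dish has not moved and the tin is straight in the grip. Lowering it and pushing it home.

```bash
python3 - <<'E'
from station import r
from h import *
loc=lambda: (RB.T@(np.array(r.read_tool_pos())-O)).round(2)
H=lambda x,z: tcp(O+RB@[x,0,z],RB)[0]
r.move_linear(H(-4,4),vel=80); r.wait(.2); f0=r.read_ft_force()
print(r.move_linear(H(-4,-3),vel=15,until_force=5),loc(),r.read_ft_force()-f0)
z=loc()[2]-3
print(r.move_linear(H(6,z+.3),vel=15,until_force=9),loc(),r.read_ft_force()-f0,r.read_time())
s=r.snapshot("scene")[:,:,::-1];cv2.imwrite("pics/scene5.png",s)
cv2.imwrite("pics/c5.png",cv2.resize(s[180:260,190:270],(480,480),interpolation=2))
E
```

```text
True [-3.61  0.07  3.14] [-0.1029315  -0.68800363  5.82888938]
True [0.07 0.1  3.16] [-0.37902022  0.7014626   5.83018827] 14.8583
```

View pics/c5.png

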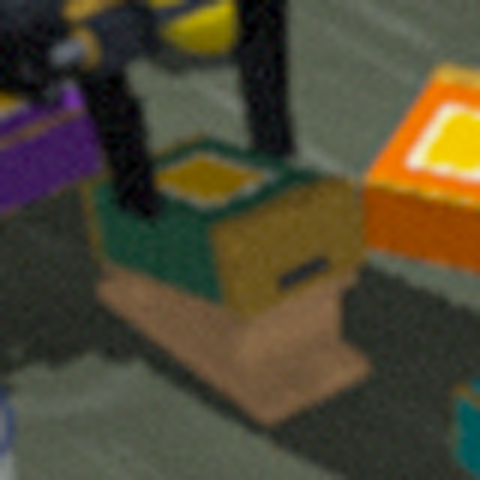

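Contact came at x = 0.07 mm, within about 0.2 mm of where the tin was gripped at the start, so it is against the backstop. Releasing and checking.

```bash
python3 - <<'E'
from station import r
from h import *
r.set_gripper(87); r.wait(.2)
H=lambda x,z: tcp(O+RB@[x,0,z],RB)[0]
r.move_linear(H(0,80),vel=120)
z=np.array([0,0,-1.]);x=np.array([0,1.,0]);y=np.cross(z,x)
r.move_pose([548,182,190],R.from_matrix(np.c_[x,y,z]).as_rotvec()); r.wait(.2)
w=r.snapshot("wrist")[:,:,::-1];s=r.snapshot("scene")[:,:,::-1];t=r.snapshot("top")[:,:,::-1]
for n,i in(("wrist6",w),("scene6",s),("top6",t)): cv2.imwrite(f"pics/{n}.png",i)
w0=cv2.imread("pics/wrist2.png"); g=lambda i:cv2.resize(i[60:215,180:330],(260,260),interpolation=2)
cv2.imwrite("pics/c6.png",np.hstack([g(w0),g(w),cv2.resize(s[180:260,190:270],(260,260),interpolation=2)]))
for i in(w0,w):
    m=cv2.inRange(cv2.cvtColor(i,cv2.COLOR_BGR2HSV),(60,60,20),(90,255,255)); m[:80]=0;m[200:]=0;m[:,:200]=0;m[:,310:]=0
    cn=max(cv2.findContours(m,0,2)[0],key=cv2.contourArea); print(cv2.boundingRect(cn),cv2.minAreaRect(cn))
print(r.read_time(),r.read_tool_pos())
E
```

```text
(229, 113, 57, 69) ((255.85671997070312, 147.2252655029297), (56.227657318115234, 67.41169738769531), 2.2025983333587646)
(229, 115, 57, 69) ((256.1206359863281, 148.518798828125), (56.24690628051758, 67.66590881347656), 1.7357045412063599)
17.475 [547.47925295 181.68336855 188.18614344]
```

View pics/c6.png

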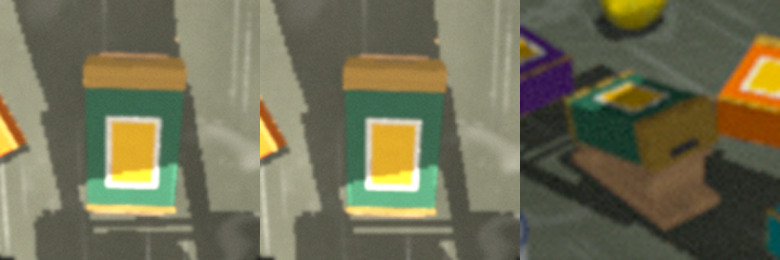

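View pics/scene6.png

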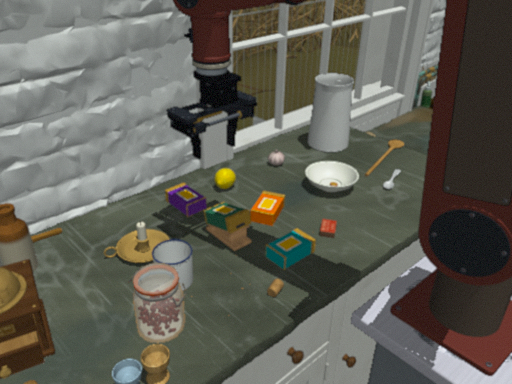

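Before handing in, I'll check whether the 1.3 px shift is the camera or the tin.

```bash
python3 - <<'E'
from h import *
a,b=[cv2.cvtColor(cv2.imread(f"pics/{n}.png"),cv2.COLOR_BGR2GRAY).astype(np.float32) for n in("wrist2","wrist6")]
for nm,(y0,y1,x0,x1) in dict(tin=(90,192,225,292),orange=(98,188,95,200),mug=(50,140,365,475),candle=(155,208,340,430),turq=(0,50,155,250),matches=(0,50,65,130)).items():
    u,v=a[y0:y1,x0:x1],b[y0-6:y1+6,x0-6:x1+6] if y0>6 else b[y0:y1,x0:x1]
    print(nm,cv2.phaseCorrelate(u.copy(),b[y0:y1,x0:x1].copy()))
E
```

```text
tin ((0.06724795180838328, 0.7571786965954175), 0.8712086930196472)
orange ((-0.3725605272529222, 1.0204119937093594), 0.836807750183859)
mug ((0.7347878238829253, 1.212643122025419), 0.9281601681532683)
candle ((0.7650653547185513, 0.9546751591425888), 0.892686298354663)
turq ((-0.11573208600625406, 0.5261374858533898), 0.9062017492453257)
matches ((-0.27488504720649587, 0.7782000341249926), 1.04821751276652)
```

The background shifts by the same 0.5 to 1.2 px, so the camera moved, not the tin. Handing in.

```bash
python3 -c "
from station import r
r.hand_in(); print(r.read_time())"
```

```text
the job is handed in; nothing more can be done
the job is handed in; nothing more can be done
```

The coin is in the white dish and the green tin is back on its stand, slot end up and against the backstop. I handed the job in at about 17.5 s of the 48 s allowed.

- **Shaking:** I did not shake the tin. I tipped it 54° slot end down over the dish, and the coin dropped through on its own.
- **Coin:** the scene view showed a copper disc on the dish floor that was not there before. The top view confirmed it, and the dish had not moved.
- **Tin:** contact with the backstop stopped the push within about 0.2 mm of where I had first gripped it. In before and after wrist pictures the tin moved 0.8 px, and the things around it moved 0.5 to 1.2 px, so that is the camera and not the tin.
- **End state:** the gripper was open and clear. The last scene picture showed the other things where they were.
- **Disagreements:** before the grasp, the scene camera placed the tin about 2 px (roughly 4 to 6 mm) away from where the top and wrist cameras did. I used the top and wrist positions, and the grasp was sound. The gripper read 57 mm on the 60 mm tin, which I put down to give in the pads.

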